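# Seal the carrot tubs by their lid buttons

### The arm

A 6-joint arm with a two-finger parallel gripper is mounted at the origin on the work surface. World frame = base frame: x ahead of the robot, y to its left, z up, the work surface at z = 0. Lengths are in m, angles in rad, forces in N, time in s.
With the tool pointing down it reaches from about 0.375 to 0.9 m from the base axis. Payload 3.1 kg.
Tool frame: the origin (TCP) lies at the very end of the fingers, on their centre line; the grasp point (between the pads) lies 19 mm behind it (manip.hold_point_z is the distance from the TCP to the grasp point, in m); y points along the fingers, z is the direction in which the jaws open and shut, and the axes are right-handed (so a half turn about y gives the same grasp; the last joint's range is limited). The gripper opens to 85 mm and grips with 20 to 120 N. Pads are 22 mm wide; open, the fingers measure 114 mm over their backs; the gripper's body (76 mm by 85 mm) begins 54 mm behind the grasp point. The pads swing forward as they close: fully open they stand 13 mm farther back than shut.
Start: joints at [-1.327, 0.527, 1.433, -0, 1.181, -0.178], TCP at [0.256, -0.57, 0.231] pointing down, gripper open.
Joint ranges: [-3.08, 3.08], [-0.75, 2.2], [0.22, 2.44], [-1.43, 4.57], [0, 2.65], [-2.85, 2.85]. Speed limits (rad/s): [2.79, 2.79, 3.14, 3.14, 3.14, 3.14].

### API

Orientations are given as a unit quaternion [x, y, z, w].
In Python, from station import manip, eyes, workorder gives the robot as it stands. The module is installed in compiled form; this text tells all that it offers.
- The arm moves only by the shell command python3 -m jog 'ROWS' [OPENING] [FORCE]. ROWS is JSON, a list of rows, each a list of 2 entries, a list of its own where there are three numbers: the shift along the tool's x, y, z in cm, then the turn about the tool's y in rad. A call has 1 to 20 rows; each row is the pose to reach, as a shift and turn from the pose commanded when the call began, along the tool's axes at that moment; what a row does not reach only later rows make up. A row lasts 1/12 s, in which the tool goes at most 41.7 mm and 7.16 degrees, less where a joint would pass 70% of its speed; a pose out of reach is approached as far as the arm can. A call with a gripper value outside its range is refused whole. OPENING is the finger opening in cm, from 0 to 8.54, set as the call begins (- or left out, the last holds). The fingers move at their own pace and stop on an object; FORCE is the grip in N (left out, the last holds). Time passes only in rows, so rows that repeat a pose let the fingers close. It gives the time, the measured TCP pose, the force and the opening at its end, in the units of the state.
- manip.sense(): the state, without advancing time (a new reading comes with each control period).
- eyes.snapshot(name): name is "scene" or "top"; returns a dict with "frame" (384x512x3 uint8, red, green, blue), "vfov" (degrees; the focal length in pixels is half the picture's height over the tangent of half this angle, whatever the lens; pixels are square), "cx", "cy" (the principal point, pixels), "rvec" (rotation vector, rad) and "tvec" (3), from world to camera coordinates, as OpenCV has them. Camera axes: x right, y down, z forward; pixel columns grow to the right and rows downward; lengths in m; the calibration is good to about 2 mm. A picture is of the moment at which its call begins. There is no depth.
- workorder.sign_off(): hands the job in, once; it reports no verdict.
The state is a dict: "t": time; "q": joint angles; "qd": joint speeds; "tau": joint torques, N m; "tcp_pos": TCP position; "tool_rot": TCP orientation; "force": force on the tool from outside, world axes, zero at the start; "ft_torque": the same for the moment, N m; "finger_gap": opening from 0.0 (shut) to 1.0 (fully open).
Only numpy, scipy, OpenCV 4.12 (cv2) and the standard library are available. Lean on these libraries where they do the work, as an engineer would, in place of code of your own. Each camera call takes 0.05 s, during which the arm holds its last target. There are 200 camera calls.

### The job

Seal the three tubs of diced carrot by pressing the button in the middle of each lid fully down gently with the fingertips, one after the other: first the low square tub, then the round tub of carrot, last the tall square tub. Do not press the button of the low, wide round tub, which is still empty. Do not lift, tip or shift any tub or knock into the things standing among them, and finish clear of everything.

Things in the scene. Friction and masses are not known exactly. Their poses are not given: they have to be found in the camera images.
- low_tub: Loose low square tub of clear plastic filled with diced carrot, with a white lid; 100 x 100 mm (lid 104 x 104), lid top at 55 mm. Stands upright on the table; origin at the centre of its underside, z up.
- low_top (a point): Centre of the top face of the low square tub's button (40 mm disc); 69 mm above the table while up, moves down with the button.
- low_button (a joint): Seal button in the middle of the low square tub's lid, a plain grey disc sliding straight down. 0 = up (top 14 mm above the lid), 0.008 m = fully down (top 6 mm above the lid). About 4 N of friction, no catch or return spring: it stays where it is left. Its rubber seat gives 1 mm per 4 N and springs back, so the top is 1 mm lower while pushed, and past the stop the push grows 4 N per mm, for 5 mm.
- round_tub: Loose round tub of clear plastic filled with diced carrot, with a white lid; 92 mm in diameter (lid 96), lid top at 90 mm. Stands upright on the table; origin at the centre of its underside, z up.
- round_top (a point): Centre of the top face of the taller round tub's button (40 mm disc); 104 mm above the table while up, moves down with the button.
- round_button (a joint): Seal button in the middle of the taller round tub's lid, a plain grey disc sliding straight down. 0 = up (top 14 mm above the lid), 0.008 m = fully down (top 6 mm above the lid). About 4 N of friction, no catch or return spring: it stays where it is left. Its rubber seat gives 1 mm per 4 N and springs back, so the top is 1 mm lower while pushed, and past the stop the push grows 4 N per mm, for 5 mm.
- tall_tub: Loose tall narrow square tub of clear plastic filled with diced carrot, with a white lid; 80 x 80 mm (lid 84 x 84), lid top at 120 mm. Stands upright on the table; origin at the centre of its underside, z up.
- tall_top (a point): Centre of the top face of the tall square tub's button (40 mm disc); 134 mm above the table while up, moves down with the button.
- tall_button (a joint): Seal button in the middle of the tall square tub's lid, a plain grey disc sliding straight down. 0 = up (top 14 mm above the lid), 0.008 m = fully down (top 6 mm above the lid). About 4 N of friction, no catch or return spring: it stays where it is left. Its rubber seat gives 1 mm per 4 N and springs back, so the top is 1 mm lower while pushed, and past the stop the push grows 4 N per mm, for 5 mm.
- empty_tub: Loose low, wide round tub of clear plastic, empty, with a white lid; 110 mm in diameter (lid 114), lid top at 50 mm. To be left alone. Stands upright on the table; origin at the centre of its underside, z up.
- empty_top (a point): Centre of the top face of the empty tub's button (40 mm disc); 64 mm above the table while up, moves down with the button.
- empty_button (a joint): Seal button in the middle of the empty tub's lid, a plain grey disc sliding straight down. 0 = up (top 14 mm above the lid), 0.008 m = fully down (top 6 mm above the lid). About 4 N of friction, no catch or return spring: it stays where it is left. Its rubber seat gives 1 mm per 4 N and springs back, so the top is 1 mm lower while pushed, and past the stop the push grows 4 N per mm, for 5 mm.
- salt_jar: Bystander: closed glass jar with steel cap, 56 mm in diameter, 75 mm high; origin at the centre of its underside.
- spoon: Bystander: spoon with a wooden handle and metal bowl, 170 mm long, lying on the table; origin under its middle, handle towards its -x.
- pepper_mill: Bystander: dark turned-wood mill, 54 mm in diameter at the foot, 150 mm high; origin at the centre of its underside.
- oil_bottle: Bystander: green glass bottle, 66 mm in diameter, 200 mm high; origin at the centre of its underside.
- bowl: Bystander: steel bowl, 140 mm across the rim, 55 mm high; origin at the centre of its underside.
There are look-alikes about, which are no part of the job. Leave any red or turquoise look-alike of the low_tub alone.

How it is judged:
On the way, in this order (a step that is already met when the one before it is completed fails the run):
1. the low square tub's button is down, the other buttons still up (value of joint low_button above 0.006 m and value of joint each of round_button, tall_button below 0.003 m), for 0.1 s.
2. then the filled round tub's button is down, the tall tub's still up (value of joint round_button above 0.006 m and value of joint tall_button below 0.003 m), for 0.1 s.
3. last the tall square tub's button is down (value of joint tall_button above 0.006 m), for 0.1 s.
At the end, for the whole second after the job is handed in: The buttons of the low square, filled round and tall square tubs are each more than 6 mm down (of 8), the empty tub's less than 3 mm; all four tubs stand upright (within 0.05 rad), at rest, within 20 mm of where they began (value of joint each of low_button, round_button, tall_button above 0.006 m and value of joint empty_button below 0.003 m and distance of each of low_tub, round_tub, tall_tub, empty_tub from where it was at the start of the episode below 0.02 m and angle between each of low_tub, round_tub, tall_tub, empty_tub's own z axis and vertical below 0.05 rad and linear speed of each of low_tub, round_tub, tall_tub, empty_tub below 0.02 m/s); the robot touches nothing.
It fails at once if a tub is pressed harder than 25 N (contact force between any of the fingers, the arm and low_tub above 25 N or contact force between any of the fingers, the arm and round_tub above 25 N or contact force between any of the fingers, the arm and tall_tub above 25 N or contact force between any of the fingers, the arm and empty_tub above 25 N).
It fails at once if the empty tub's button is pressed 3 mm or more (value of joint empty_button above 0.003 m).
It fails at once if a tub is lifted more than 8 mm (height (world z) of any of low_tub, round_tub, tall_tub, empty_tub above 0.008 m).
It fails at once if a tub is shifted more than 25 mm or tipped more than 0.2 rad (distance of any of low_tub, round_tub, tall_tub, empty_tub from where it was at the start of the episode above 0.025 m or angle between any of low_tub, round_tub, tall_tub, empty_tub's own z axis and vertical above 0.2 rad).
It fails at once if a bystander is moved more than 25 mm (distance of any of salt_jar, spoon, pepper_mill, oil_bottle, bowl from where it was at the start of the episode above 0.025 m).
It also fails if it takes over 56 s, if anything falls off the work surface, if the arm or the gripper's body presses on something with over 40 N, if the wrist force passes 120 N, or if a joint passes its speed limit or range.

## Working session

There is one attempt and no reset: what is moved stays moved. The work goes in short steps, Python scripts to look and compute and a shell command to move; the robot and the scene stay as the last step left them, time stands still between calls to the robot, and variables do not carry over. Pictures are saved under pics/ and viewed, about 8 in all and at most 12, crops included, and the job is handed in when it is done.

```bash
mkdir -p pics; python3 - <<'E'
from station import manip, eyes
import cv2,numpy as np
for n in("scene","top"):
    s=eyes.snapshot(n); cv2.imwrite(f"pics/{n}0.png",cv2.resize(s["frame"][:,:,::-1],(800,600),interpolation=cv2.INTER_CUBIC))
    R=cv2.Rodrigues(np.array(s["rvec"]))[0]; print(n,s["vfov"],s["cx"],s["cy"],(-R.T@s["tvec"]).round(3),R.round(3).tolist())
st=manip.sense();print({k:np.round(v,3).tolist() for k,v in st.items()})
E
```

```text
scene 47.739203238688596 258.4309288862769 187.39905232573977 [ 1.234 -0.704  0.917] [[0.69, 0.724, -0.011], [0.451, -0.442, -0.776], [-0.567, 0.53, -0.631]]
top 47.757867433469414 259.92134673819925 194.39214448501104 [ 0.26  -0.007  1.582] [[-0.025, -1.0, -0.012], [-0.983, 0.027, -0.184], [0.184, 0.007, -0.983]]
{'t': 0.1, 'q': [-1.328, 0.528, 1.434, 0.0, 1.181, -0.179], 'qd': [0.001, -0.001, -0.004, 0.001, -0.002, 0.001], 'tau': [0.0, -44.331, -17.859, -0.0, 0.004, 0.0], 'tcp_pos': [0.256, -0.57, 0.23], 'tool_rot': [-0.148, 0.692, -0.691, 0.148], 'force': [0.101, -1.156, -0.107], 'ft_torque': [-0.031, 0.018, -0.007], 'finger_gap': 1.002}
```

View pics/scene0.png

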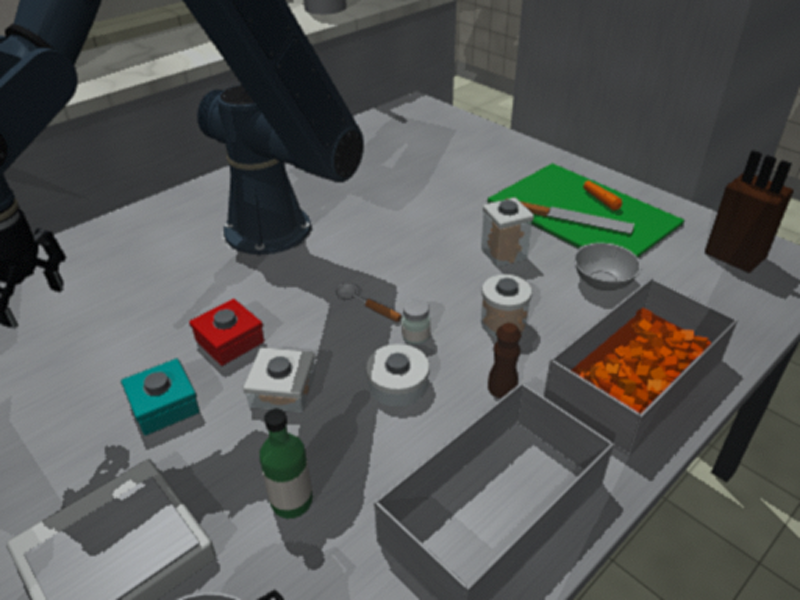

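View pics/top0.png

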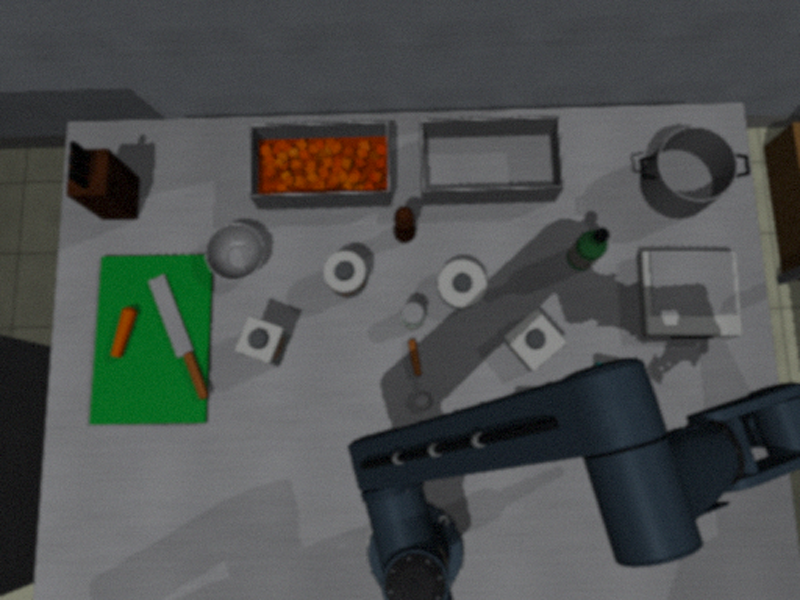

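Both views show the four tubs. Button pixels at 800x600 (scene / top view):

| Tub | Scene | Top |
|---|---|---|
| low | (279,367) | (535,338) |
| round | (507,286) | (344,270) |
| tall | (508,207) | (259,338) |
| empty (leave alone) | (398,362) | (462,282) |

The mill stands beside the round tub and the bottle beside the low one.

```bash
cat > h.py <<'E'
from station import manip, eyes
import cv2,numpy as np
from scipy.spatial.transform import Rotation as Ro
def cam(n):
    s=eyes.snapshot(n);R=cv2.Rodrigues(np.array(s["rvec"]))[0];f=192/np.tan(np.radians(s["vfov"]/2))
    return s["frame"],R,np.array(s["tvec"]),np.array([[f,0,s["cx"]],[0,f,s["cy"]],[0,0,1]])
def cast(c,uv,z):
    _,R,t,K=c;d=R.T@np.linalg.solve(K,[*uv,1]);o=-R.T@t;return o+d*(z-o[2])/d[2]
def proj(c,p):
    _,R,t,K=c;q=K@(R@np.asarray(p)+t);return q[:2]/q[2]
def tri(c1,u1,c2,u2):
    P=[c[3]@np.c_[c[1],c[2]] for c in(c1,c2)]
    X=cv2.triangulatePoints(P[0],P[1],np.array(u1,float).reshape(2,1),np.array(u2,float).reshape(2,1));return (X[:3]/X[3]).ravel()
def disc(c,seed,r=13):
    "centroid of the dark disc around seed"
    g=cv2.cvtColor(c[0],cv2.COLOR_RGB2GRAY);x,y=np.round(seed).astype(int);w=g[y-r:y+r+1,x-r:x+r+1]
    th,m=cv2.threshold(w,0,255,cv2.THRESH_BINARY_INV|cv2.THRESH_OTSU)
    k,l,st,ce=cv2.connectedComponentsWithStats(m);i=l[r,r]
    return ce[i]+[x-r,y-r],st[i][2:5],th
E
python3 - <<'E'
from h import *
S,T=cam("scene"),cam("top")
for n,s,t,z in(("low",(279,367),(535,338),.069),("round",(507,286),(344,270),.104),("tall",(508,207),(259,338),.134),("empty",(398,362),(462,282),.064)):
    a=disc(S,np.array(s)*.64,9);b=disc(T,np.array(t)*.64,9)
    print(n,a[0].round(1),a[1],b[0].round(1),b[1],"S",cast(S,a[0],z).round(4),"T",cast(T,b[0],z).round(4),"tri",tri(S,a[0],T,b[0]).round(4))
for n,s,t,z in(("mill",(510,330),(404,212),.15),("oil",(274,415),(601,236),.2),("salt",(416,308),(413,310),.075),):
    print(n,cast(S,np.array(s)*.64,z).round(3),cast(T,np.array(t)*.64,z).round(3))
st=manip.sense();print(Ro.from_quat(st["tool_rot"]).as_matrix().round(3))
E
```

```text
low [178.4 235.1] [ 16  15 193] [342.2 216.5] [ 13  14 139] S [ 0.4687 -0.2907  0.069 ] T [ 0.4571 -0.2829  0.069 ] tri [ 0.4585 -0.2851  0.0576]
round [324.4 183.7] [ 15  12 144] [220. 173.] [ 13  13 135] S [0.629  0.1327 0.104 ] T [0.6175 0.1417 0.104 ] tri [0.6206 0.1432 0.0932]
tall [325.  129.1] [ 19  15 210] [165.1 216.2] [ 13  14 143] S [0.4613 0.3343 0.134 ] T [0.4656 0.3251 0.134 ] tri [0.4661 0.3251 0.1396]
empty [254.1 232.7] [ 17  14 185] [295.4 180.5] [ 13  13 126] S [ 0.6032 -0.1325  0.064 ] T [ 0.5921 -0.1244  0.064 ] tri [ 0.5947 -0.1251  0.0527]
mill [ 0.741 -0.     0.15 ] [0.735 0.003 0.15 ]
oil [ 0.658 -0.413  0.2  ] [ 0.653 -0.411  0.2  ]
salt [ 0.527 -0.011  0.075] [ 0.528 -0.011  0.075]
[[-0.912 -0.     0.409]
 [-0.409  0.001 -0.912]
 [-0.    -1.    -0.001]]
```

```bash
python3 - <<'E'
from h import *
C=[cam("scene"),cam("top")]
P={"low":(.4571,-.2829,.069),"round":(.6175,.1417,.104),"tall":(.4656,.3251,.134),"empty":(.5921,-.1244,.064)}
rows=[]
for c in C:
    r=[]
    for p in P.values():
        u=np.round(proj(c,p)).astype(int);w=c[0][u[1]-20:u[1]+20,u[0]-20:u[0]+20,::-1]
        w=cv2.resize(w,(200,200),interpolation=cv2.INTER_NEAREST).copy()
        pts=np.array([(proj(c,np.add(p,[.02*np.cos(a),.02*np.sin(a),0]))-u+20.5)*5 for a in np.linspace(0,6.3,40)])
        cv2.polylines(w,[pts.round().astype(int)],True,(0,0,255));r.append(w)
    rows.append(np.hstack(r))
cv2.imwrite("pics/c1.png",np.vstack(rows))
E
```

```text
(no output)
```

View pics/c1.png

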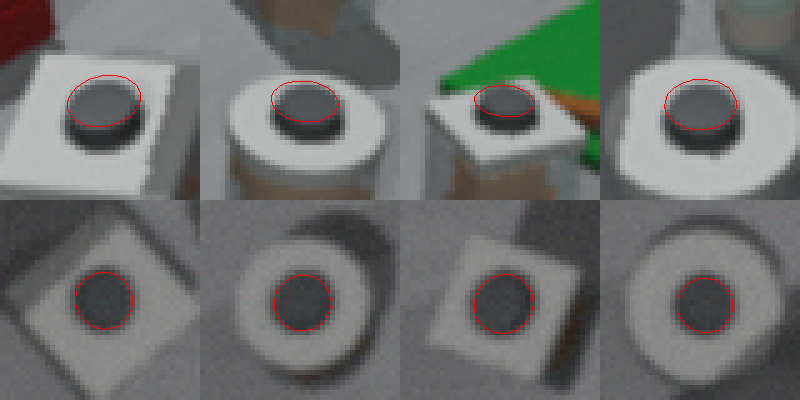

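The top-view estimates are confirmed: the offset in the scene view came from the visible sides of the buttons. Next I shut the fingers and move over the low tub at the current height (0.23 m). In tool axes that is x -30.1 cm, z -18.0 cm.

```bash
python3 -m jog '[[[-3,0,-1.8],0],[[-6,0,-3.6],0],[[-9,0,-5.4],0],[[-12,0,-7.2],0],[[-15,0,-9],0],[[-18,0,-10.8],0],[[-21,0,-12.6],0],[[-24,0,-14.4],0],[[-27,0,-16.2],0],[[-29,0,-17.4],0],[[-30.1,0,-18],0],[[-30.1,0,-18],0],[[-30.1,3,-18],0],[[-30.1,6,-18],0],[[-30.1,9,-18],0],[[-30.1,11,-18],0],[[-30.1,12,-18],0],[[-30.1,12,-18],0],[[-30.1,12,-18],0]]' 0 20
python3 - <<'E'
from h import *
S=cam("scene");u=proj(S,(.457,-.283,.09)).astype(int)
w=S[0][u[1]-75:u[1]+60,u[0]-90:u[0]+90,::-1];cv2.imwrite("pics/c2.png",cv2.resize(w,None,fx=4,fy=4))
s=manip.sense();print(Ro.from_quat(s["tool_rot"]).as_matrix().round(3),s["q"])
E
```

```text
t: 1.88
tcp_pos: [0.4566, -0.2839, 0.1114]
tool_rot: [0.148, -0.691, 0.692, -0.148]
force: [-0.3, -0.0, 0.1]
finger_gap: -0.0
[[-0.913  0.001  0.409]
 [-0.409 -0.002 -0.913]
 [-0.001 -1.     0.002]] [-7.63603710e-01  5.86318961e-01  1.75718208e+00 -2.47497472e-04
  7.96070768e-01  3.86408619e-01]
```

View pics/c2.png

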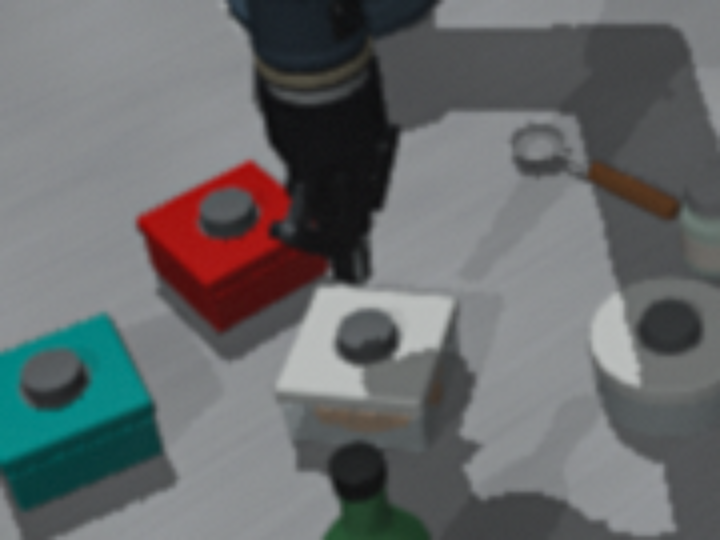

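The shut fingertips at about (352,272) are centred over the low button at (366,330), perhaps 4 mm towards the base. I correct by +4 mm in world x and press slowly to about 1.5 mm past the stop.

```bash
python3 -m jog '[[[-0.2,1,0.1],0],[[-0.4,2,0.15],0],[[-0.4,2.9,0.15],0],[[-0.4,3.5,0.15],0],[[-0.4,3.8,0.15],0],[[-0.4,4,0.15],0],[[-0.4,4.15,0.15],0],[[-0.4,4.3,0.15],0],[[-0.4,4.45,0.15],0],[[-0.4,4.6,0.15],0],[[-0.4,4.75,0.15],0],[[-0.4,4.9,0.15],0],[[-0.4,5,0.15],0],[[-0.4,5.1,0.15],0],[[-0.4,5.2,0.15],0],[[-0.4,5.2,0.15],0],[[-0.4,5.2,0.15],0],[[-0.4,5.2,0.15],0]]'
```

```text
t: 3.43
tcp_pos: [0.4612, -0.2825, 0.0595]
tool_rot: [0.148, -0.691, 0.692, -0.148]
force: [-0.2, 1.4, 6.7]
finger_gap: 0.001
```

```bash
python3 -m jog '[[[0,0.05,0],0],[[0,0.1,0],0],[[0,0.1,0],0],[[0,0.1,0],0]]'; python3 -m jog '[[[0,-0.5,0],0],[[0,-1,0],0],[[0,-4,0],0],[[0,-8,0],0],[[0,-12,0],0],[[0,-15,0],0],[[0,-17,0],0],[[0,-17,0],0],[[0,-17,0],0]]'
python3 - <<'E'
from h import *
s=manip.sense();R=Ro.from_quat(s["tool_rot"]).as_matrix();p=s["tcp_pos"]
for q in((.6185,.1405,.12),(.466,.3255,.15)):
    print((R.T@(np.array(q)-p)*100).round(2))
S=cam("scene");u=proj(S,(.461,-.2825,.061)).astype(int)
g=proj(S,(.461,-.2825,.061))
w=S[0][u[1]-20:u[1]+20,u[0]-20:u[0]+20,::-1];cv2.imwrite("pics/c3.png",cv2.resize(w,None,fx=8,fy=8))
E
```

```text
t: 3.77
tcp_pos: [0.4612, -0.2825, 0.0589]
tool_rot: [0.148, -0.691, 0.692, -0.148]
force: [-1.3, 1.3, 8.2]
finger_gap: 0.002
t: 4.52
tcp_pos: [0.4615, -0.2829, 0.2294]
tool_rot: [0.147, -0.691, 0.692, -0.149]
force: [-0.5, 0.3, -0.1]
finger_gap: 0.001
[-31.65  10.89 -32.23]
[-25.31   7.82 -55.34]
```

View pics/c3.png

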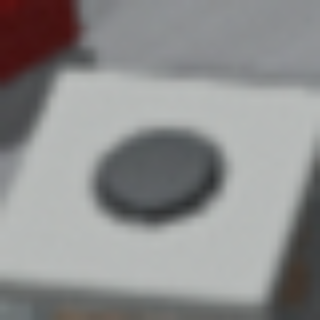

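The low button now sits nearly flush with its lid, and the push peaked at 8.2 N. On to the round tub at height 0.23 m, then down to about 0.12.

```bash
python3 -m jog '[[[-2.4,0,-2.4],0],[[-4.9,0,-5],0],[[-7.4,0,-7.5],0],[[-9.8,0,-10],0],[[-12.3,0,-12.5],0],[[-14.7,0,-15],0],[[-17.2,0,-17.5],0],[[-19.6,0,-20],0],[[-22.1,0,-22.5],0],[[-24.5,0,-25],0],[[-27,0,-27.5],0],[[-29.5,0,-30],0],[[-31.6,0,-32.2],0],[[-31.6,0,-32.2],0],[[-31.6,3,-32.2],0],[[-31.6,6,-32.2],0],[[-31.6,8.5,-32.2],0],[[-31.6,10,-32.2],0],[[-31.6,10,-32.2],0],[[-31.6,10,-32.2],0]]'
python3 - <<'E'
from h import *
s=manip.sense();print(s["q"])
S=cam("scene");u=proj(S,(.6185,.1405,.11)).astype(int)
w=S[0][u[1]-40:u[1]+40,u[0]-50:u[0]+50,::-1];cv2.imwrite("pics/c4.png",cv2.resize(w,None,fx=6,fy=6))
print((proj(S,s["tcp_pos"])-u+[50,40])*6,(proj(S,(.6185,.1405,.104))-u+[50,40])*6)
E
```

```text
t: 6.23
tcp_pos: [0.6159, 0.1401, 0.1259]
tool_rot: [-0.15, 0.692, -0.691, 0.146]
force: [0.6, 0.6, -0.4]
finger_gap: -0.002
[ 4.70375457e-02  6.65559519e-01  1.50062485e+00 -1.86185028e-04
  9.80918320e-01  1.19658163e+00]
[301.01582761 215.40212203] [302.04381879 251.82237028]
```

View pics/c4.png

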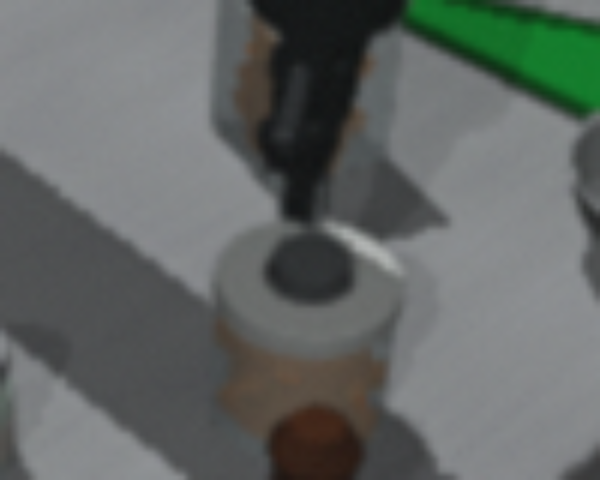

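The tip at (301,215) is above the round button, whose top is near (309,262). I shift +5 mm in x and press the same way.

```bash
python3 -m jog '[[[-0.25,0.5,0.1],0],[[-0.45,1,0.2],0],[[-0.45,1.5,0.2],0],[[-0.45,1.8,0.2],0],[[-0.45,2,0.2],0],[[-0.45,2.15,0.2],0],[[-0.45,2.3,0.2],0],[[-0.45,2.45,0.2],0],[[-0.45,2.6,0.2],0],[[-0.45,2.75,0.2],0],[[-0.45,2.9,0.2],0],[[-0.45,3,0.2],0],[[-0.45,3.1,0.2],0],[[-0.45,3.2,0.2],0],[[-0.45,3.25,0.2],0],[[-0.45,3.25,0.2],0],[[-0.45,3.25,0.2],0]]'
```

```text
t: 7.7
tcp_pos: [0.6226, 0.1407, 0.0958]
tool_rot: [-0.148, 0.691, -0.691, 0.148]
force: [-0.8, 0.6, 3.3]
finger_gap: -0.002
```

```bash
python3 -m jog '[[[0,0.05,0],0],[[0,0.1,0],0],[[0,0.15,0],0],[[0,0.2,0],0],[[0,0.25,0],0],[[0,0.25,0],0],[[0,0.25,0],0]]'
```

```text
t: 8.28
tcp_pos: [0.6226, 0.1407, 0.094]
tool_rot: [0.148, -0.691, 0.691, -0.148]
force: [-2.4, 0.1, 7.3]
finger_gap: 0.001
```

```bash
python3 -m jog '[[[0,0.05,0],0],[[0,0.08,0],0],[[0,0.08,0],0],[[0,0.08,0],0]]'; python3 -m jog '[[[0,-0.5,0],0],[[0,-1,0],0],[[0,-4,0],0],[[0,-8,0],0],[[0,-12,0],0],[[0,-13.7,0],0],[[0,-13.7,0],0],[[0,-13.7,0],0]]'
python3 - <<'E'
from h import *
s=manip.sense();R=Ro.from_quat(s["tool_rot"]).as_matrix();p=s["tcp_pos"]
print((R.T@(np.array((.467,.3255,.15))-p)*100).round(2))
S=cam("scene");o=[]
for q in((.6215,.1405,.096),(.461,-.2825,.061)):
    u=proj(S,q).astype(int);o.append(cv2.resize(S[0][u[1]-20:u[1]+20,u[0]-20:u[0]+20,::-1],None,fx=8,fy=8))
cv2.imwrite("pics/c5.png",np.hstack(o))
E
```

```text
t: 8.62
tcp_pos: [0.6226, 0.1407, 0.0936]
tool_rot: [0.148, -0.691, 0.691, -0.148]
force: [-2.1, 0.0, 9.1]
finger_gap: 0.003
t: 9.28
tcp_pos: [0.623, 0.1407, 0.2305]
tool_rot: [0.147, -0.691, 0.692, -0.149]
force: [-1.0, -0.2, -1.3]
finger_gap: -0.0
[  6.68   8.02 -23.25]
```

View pics/c5.png

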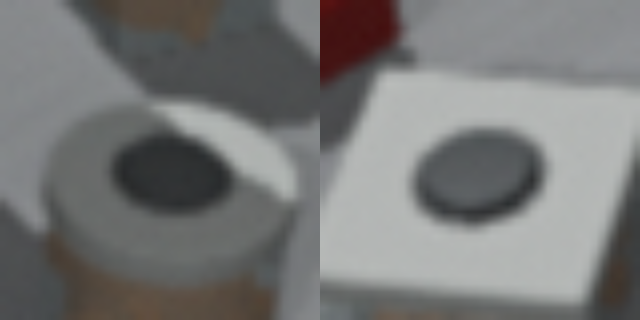

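Both pressed buttons sit low. Now I go to the tall tub.

```bash
python3 -m jog '[[[0.9,0,-3],0],[[1.75,0,-6],0],[[2.6,0,-9],0],[[3.45,0,-12],0],[[4.3,0,-15],0],[[5.2,0,-18],0],[[6,0,-21],0],[[6.7,0,-23.2],0],[[6.7,0,-23.2],0],[[6.7,0,-23.2],0],[[6.7,2,-23.2],0],[[6.7,4,-23.2],0],[[6.7,6,-23.2],0],[[6.7,7,-23.2],0],[[6.7,7,-23.2],0],[[6.7,7,-23.2],0]]'
python3 - <<'E'
from h import *
s=manip.sense()
S=cam("scene");u=proj(S,(.467,.3255,.14)).astype(int)
w=S[0][u[1]-40:u[1]+40,u[0]-50:u[0]+50,::-1];cv2.imwrite("pics/c6.png",cv2.resize(w,None,fx=6,fy=6))
print((proj(S,s["tcp_pos"])-u+[50,40])*6,(proj(S,(.467,.3255,.134))-u+[50,40])*6)
E
```

```text
t: 10.67
tcp_pos: [0.4667, 0.3241, 0.1587]
tool_rot: [0.148, -0.691, 0.692, -0.147]
force: [0.6, 0.4, 0.9]
finger_gap: 0.001
[305.51891831 213.30341745] [303.84127352 250.33425702]
```

View pics/c6.png

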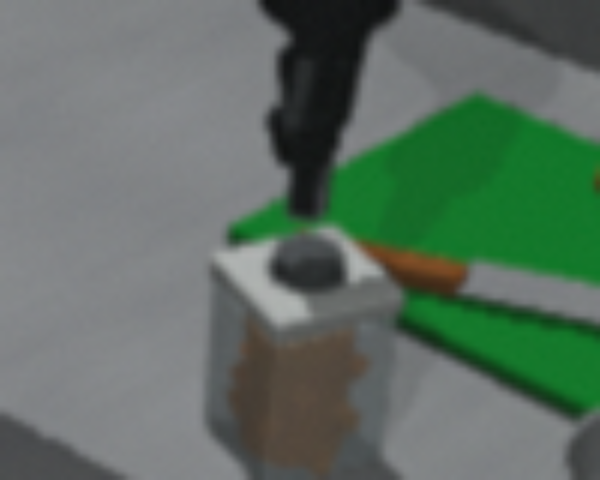

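The tip at (306,213) is over the tall button at about (309,256). I shift +3 mm in x and press.

```bash
python3 -m jog '[[[-0.25,0.5,0],0],[[-0.25,1,0],0],[[-0.25,1.5,0],0],[[-0.25,1.8,0],0],[[-0.25,2,0],0],[[-0.25,2.15,0],0],[[-0.25,2.3,0],0],[[-0.25,2.45,0],0],[[-0.25,2.6,0],0],[[-0.25,2.75,0],0],[[-0.25,2.9,0],0],[[-0.25,3,0],0],[[-0.25,3.1,0],0],[[-0.25,3.2,0],0],[[-0.25,3.3,0],0],[[-0.25,3.4,0],0],[[-0.25,3.45,0],0],[[-0.25,3.45,0],0],[[-0.25,3.45,0],0]]'
```

```text
t: 12.3
tcp_pos: [0.4688, 0.326, 0.125]
tool_rot: [-0.148, 0.691, -0.691, 0.148]
force: [-0.7, 0.9, 3.9]
finger_gap: -0.0
```

```bash
python3 -m jog '[[[0,0.05,0],0],[[0,0.1,0],0],[[0,0.15,0],0],[[0,0.2,0],0],[[0,0.2,0],0],[[0,0.2,0],0],[[0,0.2,0],0]]'
```

```text
t: 12.88
tcp_pos: [0.4688, 0.326, 0.1238]
tool_rot: [-0.148, 0.691, -0.691, 0.148]
force: [-1.2, -0.1, 9.3]
finger_gap: -0.002
```

Force rose from 3.9 to 9.3 N past the stop, so the button is fully down. I back off and do a final check.

```bash
python3 -m jog '[[[0,-0.5,0],0],[[0,-1,0],0],[[0,-4,0],0],[[0,-8,0],0],[[0,-12,0],0],[[0,-14,0],0],[[0,-14,0],0],[[0,-14,0],0],[[0,-14,0],0]]'
python3 - <<'E'
from h import *
S=cam("scene");o=[]
for q in((.461,-.2825,.061),(.6215,.1405,.096),(.468,.3255,.126),(.595,-.1244,.064)):
    u=proj(S,q).astype(int);o.append(cv2.resize(S[0][u[1]-20:u[1]+20,u[0]-20:u[0]+20,::-1],None,fx=5,fy=5))
b=cv2.resize(S[0][:,:,::-1],(533,400));b=cv2.copyMakeBorder(b,0,0,0,267,cv2.BORDER_CONSTANT)
cv2.imwrite("pics/c7.png",np.vstack([np.hstack(o),b]))
E
```

```text
t: 13.63
tcp_pos: [0.4677, 0.3254, 0.2617]
tool_rot: [0.149, -0.691, 0.692, -0.147]
force: [-0.8, -0.7, -0.6]
finger_gap: -0.0
```

View pics/c7.png

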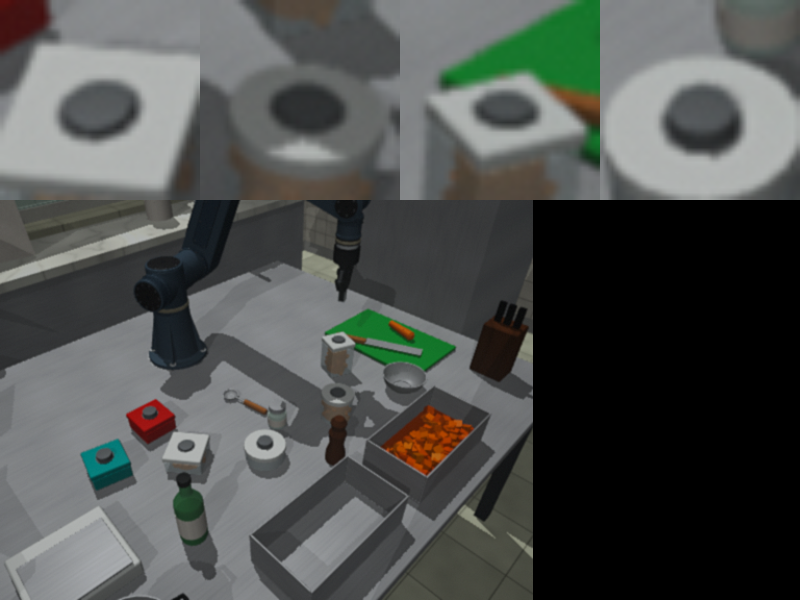

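The low, round and tall buttons (first three crops) sit low and the empty tub's (fourth) still stands up. All the tubs and other objects are in place, and the gripper is well clear.

```bash
python3 -c "from station import workorder; print(workorder.sign_off())"
```

```text
the job is handed in; nothing more can be done
None
```

I pressed the three buttons with shut fingertips in the order asked (low square, round, tall square) and handed the job in at about 14 s of the 56 s allowed. No verdict was reported.

- **Presses:** the vertical push at the bottom read 8.2, 9.1 and 9.3 N, against the 25 N limit. The fingertips ended 10.1–10.4 mm below each button's raised height, so each press reached its stop.
- **Final picture:** all three pressed buttons sit low on their lids and the empty tub's button is still up. The tubs stand upright, and nothing looks moved. The gripper is clear of everything at 0.26 m, with the wrist force near zero. I judged tub positions by eye and did not measure them again.
- **Disagreement:** the first button positions from the two cameras differed by about 10–14 mm. The scene camera's outline of each button included its visible side. I used the top-view positions and corrected each by 3–5 mm on a closer look before pressing.

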